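# Feed a block through the dust flap

## Task

Set the thick hardwood block down in the open channel of the feed box, in front of the flap, and let go of it. Then use the push stick to push the block along the channel and through the hinged dust flap, far enough in under the clear cover that the flap can fall fully shut behind it. Draw the stick out, stand it on its sole on the bench beside the feed box, let go, and leave the other things on the bench where they are.

Things in the scene. Friction and masses are not known exactly. Their poses are not given: they have to be found in the camera images.
- feed_box: Fixed plywood box. Origin at bench height mid-channel, right under the closed flap; x = feed direction (open channel, flap, covered bay), y to the left of that, z up. Base board 110 mm wide, x -200 to +178 mm; its top, the channel floor, is at z = 12 mm. At x = 0 two posts carry a lintel (z 78 to 90 mm, 16 mm long, 102 mm wide).
- channel_mid (a point): Middle of the open channel on its floor: x = -103, y = 0, z = 12 mm in the feed box. The channel runs from x = -198 to -8 mm and is 68 mm wide between dark guide strips, 12 mm wide and only 8 mm high (tops at z = 20 mm).
- bay_mid (a point): Point on the bay floor behind the flap: x = 107, y = 0, z = 12 mm in the feed box. The bay is as wide as the channel, with side walls, a fixed clear cover (underside at z = 74 mm) and an end wall with its inner face at x = 160 mm; the flap is the only way in. A block centre here leaves the flap free.
- flap_hinge (a point): Middle of the flap's hinge pin: x = 0, y = 0, z = 66 mm in the feed box. The flap drags on what passes under it: it rides on the thick block with its edge 50 mm past the hinge, so the block's tail must go 55 mm or more past the hinge (centre at x = 90 mm or more), else it stays propped on the block. Against the end wall the block's centre is at x = 125 mm.
- dust_flap (a joint): Swing of the grey metal flap, rad: 0 = hanging shut, grows to at most 1.52 as its lower edge swings into the bay (feed box +x); it cannot swing the other way. 70 g, no spring, falls shut by itself. 64 mm wide, 5 mm thick, reaches 51 mm down from the pin. About 1.4 while riding on the block.
- thick_block: Reddish-brown hardwood block, 60 x 70 x 45 mm (its x, y, z), 0.1 to 0.2 kg. Origin at the centre of its underside. It fits the channel only with its 70 mm side (its y) along the channel, either way round. Grip it across its 60 mm.
- push_stick: Pale wooden sole 180 mm long, 40 wide, 30 high, with an upright red handle 60 mm long, 22 wide, its top 85 mm above the underside. 0.16 kg. Origin on the underside, below the middle of the handle; x points along the sole to the pushing end, 150 mm ahead (the other end is 30 mm behind); z up. Grip the handle across its 22 mm (its y).
- stick_tip (a point): Centre of the pushing end of the push stick, 150 mm ahead of the stick's origin and 15 mm above its underside.
- thin_block: Bystander: pale yellow wooden block, 42 x 85 x 30 mm (x, y, z), origin at the centre of its underside. It may stand where the thick block might have stood.
- wax_tin: Bystander: flat round tin with a yellow lid, 71 mm across, 28 mm high, origin under its centre.
- spring_clamp: Bystander: black spring clamp with orange tips, 57 x 123 x 18 mm, lying flat, origin under its centre.
- tape_measure: Bystander: tape measure, 36 x 87 x 64 mm, origin under its centre.

How it is judged:
On the way, in this order (a step that is already met when the one before it is completed fails the run):
1. the thick block lies flat in the open channel in front of the flap, in line with it and released (x of thick_block in the frame of feed_box between -0.165 and -0.036 m and y of thick_block in the frame of feed_box between -0.012 and 0.012 m and z of thick_block in the frame of feed_box between 0.008 and 0.017 m and angle between the y axis of thick_block and the x axis of feed_box, either way round below 0.2 rad and angle between thick_block's own z axis and vertical below 0.1 rad and contact force between the fingers and thick_block below 0.1 N and linear speed of thick_block below 0.02 m/s), for 0.2 s.
2. the block passes under the flap and lifts it (x of thick_block in the frame of feed_box between -0.02 and 0.06 m and z of thick_block in the frame of feed_box between 0.008 and 0.017 m and value of joint dust_flap above 1 rad).
3. the end of the push stick has followed the block through the gate (x of thick_block in the frame of feed_box above 0.07 m and x of stick_tip in the frame of feed_box above 0.01 m and y of stick_tip in the frame of feed_box between -0.034 and 0.034 m and z of stick_tip in the frame of feed_box below 0.06 m).
At the end, for the whole second after the job is handed in: The thick block lies flat inside the covered bay behind the flap, its centre 75 to 130 mm past the hinge; the flap hangs shut (within 0.06 rad); the push stick stands on its sole on the bench top (not on the feed box), let go and at rest (x of thick_block in the frame of feed_box between 0.075 and 0.13 m and y of thick_block in the frame of feed_box between -0.012 and 0.012 m and z of thick_block in the frame of feed_box between 0.008 and 0.017 m and angle between the y axis of thick_block and the x axis of feed_box, either way round below 0.2 rad and angle between each of thick_block, push_stick's own z axis and vertical below 0.1 rad and value of joint dust_flap below 0.06 rad and linear speed of each of thick_block, push_stick below 0.01 m/s and height (world z) of push_stick below 0.006 m); the robot touches nothing.
It fails at once if a bystander (thin block, wax tin, spring clamp, tape measure) is moved by more than 30 mm (distance of any of thin_block, wax_tin, spring_clamp, tape_measure from where it was at the start of the episode above 0.03 m).
It also fails if it takes over 69 s, if anything falls off the work surface, if the arm or the gripper's body presses on something with over 40 N, if the wrist force passes 120 N, or if a joint passes its speed limit or range.

## Robot

A 6-joint arm with a two-finger parallel gripper is mounted at the origin on a cart in front of the work surface, level with it; the furniture and walls round the work are solid. World frame = base frame: x ahead of the robot, y to its left, z up, the work surface at z = 0. Lengths are in m, angles in rad, forces in N, time in s.
With the tool pointing down it reaches from about 0.425 to 1.125 m from the base axis. Payload 14.9 kg.
Tool frame: the origin (TCP) lies midway between the tips of the shut fingers; the grasp point (between the pads) lies 19 mm behind it; z points along the fingers, y is the line along which they close (so a half turn about z gives the same grasp; the last joint's range is limited). The gripper opens to 91 mm and grips with 3 to 60 N. Pads are 32 mm wide; open, the fingers measure 118 mm over their backs; the gripper's body (76 mm by 178 mm) begins 60 mm behind the grasp point.
Start: joints at [-1.286, 0.379, 1.734, -0, 1.028, -0.033], TCP at [0.219, -0.665, 0.214] pointing down, gripper open.
Joint ranges: [-2.77, 2.77], [-0.74, 2.19], [0, 2.66], [-1.06, 4.2], [0.31, 2.87], [-3.08, 3.08]. Speed limits (rad/s): [1.89, 1.89, 2.39, 3.14, 3.14, 3.14].

## Interface

Orientations are given as [roll, pitch, yaw] about the fixed x, y, z axes, in that order (R = Rz(yaw) Ry(pitch) Rx(roll)).
In Python, from workcell import read_state, get_image, close_job, regions_of gives the robot as it stands.
- The arm moves only by the tool move_arm, never from a script. Its argument "increments" is a list of rows, each a list of 6 numbers: the shift along the world's x, y, z in mm, then the turn, a rotation vector about the world's x, y, z in rad. A call has 1 to 20 rows; each row shifts and turns the commanded pose from where the row before left it; what a row does not reach is not made up. A row lasts 1/8 s, in which the tool goes at most 62.5 mm and 10.7 degrees, less where a joint would pass 70% of its speed; a pose out of reach is approached as far as the arm can. A call with a gripper value outside its range is refused whole. "hand" is the opening, from -1 (shut) to 1 (fully open), set as the call begins (left out, the last holds). The fingers move at their own pace and stop on an object; "grip_force" is the grip in N (left out, the last holds). Time passes only in rows, so rows that do not move let the fingers close. It gives the time, the measured TCP pose, the force, the opening and the grip force at its end, in the units of the state.
- read_state(): the state, without advancing time (a new reading comes with each control period).
- get_image(name): name is "scene" or "top" or "wrist"; returns a dict with "image" (420x560x3 uint8, blue, green, red), "fovy" (degrees; the focal length in pixels is half the picture's height over the tangent of half this angle, whatever the lens; pixels are square), "cx", "cy" (the principal point, pixels), "cam_to_world" (4x4, takes a point from camera to world coordinates); the wrist camera has in their place "mount" (4x4, takes a point from camera to tool coordinates, whose origin is the TCP and whose axes are the flange's). Camera axes: x right, y down, z forward; pixel columns grow to the right and rows downward; lengths in m; the calibration is good to about 2 mm. The wrist camera is an equidistant fisheye: a pixel r from the principal point sees the ray r / f radians off the axis. A picture is of the moment at which its call begins: read the wrist's pose just before it. There is no depth.
- close_job(): hands the job in; it is judged then, once.
Trained networks look in the newest picture that a camera, given by its name, has taken for a name from the list of things; names that differ only in an ending like _2 or _b are one class to them, and where a whole thing is asked for, a point or a joint stands for the part that bears it (a point fixed in the world has none). Each returns a list of dicts, best first, with "conf" (0 to 1); they miss things now and then, are a little off and sometimes report something else, mostly with a low value. They report only what shows in the picture. A call takes as long as a camera call.
- regions_of(camera, target): "mask" (420x560 bool, what is visible of it) and "xy" ([column, row] in pixels, amid what is visible of it).
The state is a dict: "time": time; "joints": joint angles; "dq": joint speeds; "effort": joint torques, N m; "ee_pos": TCP position; "orientation": TCP orientation; "wrist_force": force on the tool from outside, world axes, zero at the start; "moment": the same for the moment, N m; "opening": finger opening in m; "grip_force": force on a finger pad.
Only numpy, scipy, OpenCV 4.12 (cv2) and the standard library are available. Lean on these libraries where they do the work, as an engineer would, in place of code of your own. Each camera call takes 0.05 s, during which the arm holds its last target. There are 200 camera calls.

## Working session

There is one attempt and no reset: what is moved stays moved. The work goes in short steps, Python scripts to look and compute and a tool call to move; the robot and the scene stay as the last step left them, time stands still between calls to the robot, and variables do not carry over. Pictures are saved under pics/ and viewed, at most 10 in all, crops included, and the job is handed in when it is done.

Besides the shell and the picture viewer there is one more tool, called after "Call:" as name(argument=value, ...) on one line, values as JSON. move_arm: Moves the arm, as the interface text tells. Its arguments: {"type":"object","properties":{"increments":{"type":"array","items":{"type":"array","items":{"type":"number"}}},"hand":{"type":"number"},"grip_force":{"type":"number"}},"required":["increments"]}

```bash
mkdir -p pics; cat > h.py <<'E'
import numpy as np, cv2
from workcell import read_state, get_image, close_job, regions_of
def ray(im,uv):
    f=210/np.tan(np.radians(im["fovy"])/2); M=np.array(im["cam_to_world"])
    d=M[:3,:3]@np.array([(uv[0]-im["cx"])/f,(uv[1]-im["cy"])/f,1]); return M[:3,3],d
def onz(im,uv,z):
    o,d=ray(im,uv); return o+d*(z-o[2])/d[2]
def proj(im,p):
    f=210/np.tan(np.radians(im["fovy"])/2); M=np.array(im["cam_to_world"])
    q=M[:3,:3].T@(np.asarray(p,float)-M[:3,3]); return np.array([im["cx"]+f*q[0]/q[2],im["cy"]+f*q[1]/q[2]])
E
python3 - <<'E'
from h import *
for c in("top","scene"):
    im=get_image(c); print(c,im["fovy"],np.round(im["cam_to_world"],3).tolist())
    cv2.imwrite(f"pics/{c}0.png",im["image"])
    for n in("thick_block","thin_block","push_stick","feed_box","dust_flap","wax_tin","spring_clamp","tape_measure"):
        for r in regions_of(c,n)[:2]:
            if r["conf"]<.2: continue
            b=cv2.minAreaRect(np.argwhere(r["mask"])[:,::-1].astype(np.float32))
            print(n,round(r["conf"],2),np.round(r["xy"]),np.round(cv2.boxPoints(b)).tolist(), np.round(onz(im,r["xy"],.03),3))
E
```

```text
top 55.68209230109801 [[-0.001, -0.995, 0.097, 0.437], [-1.0, 0.001, -0.001, -0.15], [0.001, -0.097, -0.995, 1.06], [0.0, 0.0, 0.0, 1.0]]
thick_block 0.59 [380. 198.] [[362.0, 205.0], [372.0, 180.0], [400.0, 191.0], [390.0, 215.0]] [ 0.566 -0.426  0.03 ]
thin_block 0.75 [367. 238.] [[349.0, 235.0], [380.0, 222.0], [387.0, 239.0], [355.0, 252.0]] [ 0.461 -0.391  0.03 ]
push_stick 0.66 [306. 215.] [[288.0, 186.0], [303.0, 180.0], [331.0, 246.0], [316.0, 252.0]] [ 0.523 -0.233  0.03 ]
feed_box 0.83 [202. 237.] [[127.0, 259.0], [127.0, 215.0], [277.0, 217.0], [277.0, 260.0]] [0.464 0.036 0.03 ]
wax_tin 0.77 [306. 163.] [[295.0, 151.0], [322.0, 151.0], [322.0, 177.0], [295.0, 177.0]] [ 0.659 -0.234  0.03 ]
spring_clamp 0.55 [413. 277.] [[405.0, 297.0], [405.0, 251.0], [428.0, 251.0], [428.0, 297.0]] [ 0.363 -0.505  0.03 ]
tape_measure 0.93 [265. 159.] [[247.0, 160.0], [277.0, 145.0], [285.0, 160.0], [255.0, 175.0]] [ 0.67  -0.126  0.03 ]
scene 47.938580639560094 [[-0.726, -0.361, 0.586, -0.203], [-0.688, 0.386, -0.614, 0.605], [-0.005, -0.849, -0.528, 0.733], [0.0, 0.0, 0.0, 1.0]]
thin_block 0.43 [264. 196.] [[257.0, 185.0], [281.0, 185.0], [281.0, 204.0], [257.0, 204.0]] [ 0.647 -0.206  0.03 ]
push_stick 0.68 [287. 205.] [[270.0, 212.0], [273.0, 196.0], [300.0, 202.0], [297.0, 217.0]] [ 0.563 -0.215  0.03 ]
feed_box 0.87 [229. 271.] [[156.0, 281.0], [276.0, 200.0], [309.0, 249.0], [190.0, 330.0]] [0.465 0.085 0.03 ]
feed_box 0.68 [288. 204.] [[270.0, 211.0], [273.0, 196.0], [301.0, 202.0], [298.0, 217.0]] [ 0.567 -0.222  0.03 ]
wax_tin 0.56 [264. 192.] [[256.0, 184.0], [280.0, 184.0], [280.0, 203.0], [256.0, 203.0]] [ 0.659 -0.219  0.03 ]
spring_clamp 0.6 [266. 191.] [[256.0, 184.0], [280.0, 184.0], [280.0, 203.0], [256.0, 203.0]] [ 0.66  -0.227  0.03 ]
tape_measure 0.56 [236. 205.] [[221.0, 212.0], [236.0, 188.0], [252.0, 198.0], [238.0, 222.0]] [ 0.666 -0.118  0.03 ]
```

View pics/top0.png

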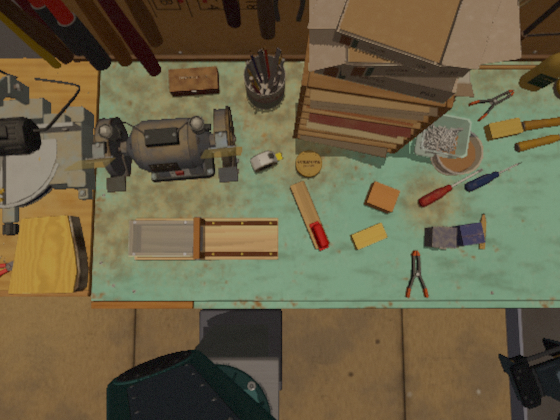

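View pics/scene0.png

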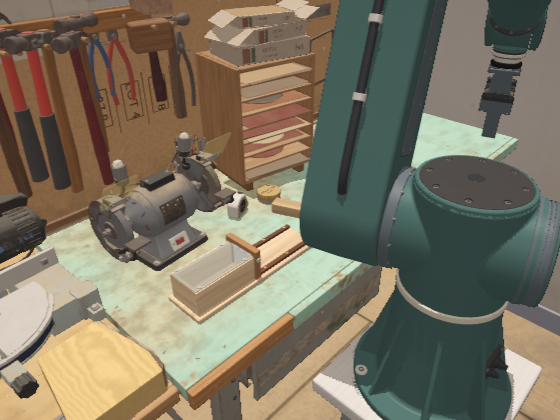

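The top view shows the box with its channel to the right (px 200–277, row 238) and lintel at column 197, so the feed direction is about world +y. The reddish block is at (381,198), the stick at (310,215) with its handle at (320,236), and the thin block at (368,237). In the scene view the arm hides the block. I'll move in for a closer wrist view.

Call:
move_arm(increments=[[25,28,5,0,0,0],[25,28,5,0,0,0],[25,28,5,0,0,0],[25,28,5,0,0,0],[25,28,5,0,0,0],[25,28,5,0,0,0],[25,28,5,0,0,0],[25,28,5,0,0,0],[25,28,5,0,0,0],[25,28,5,0,0,0],[25,28,5,0,0,0],[25,28,5,0,0,0],[0,0,0,0,0,0],[0,0,0,0,0,0]], hand=1)

```text
time: 2.65
ee_pos: [0.5185, -0.3291, 0.2738]
orientation: [-3.142, 0.0, 0.318]
wrist_force: [-0.3, 0.2, -0.4]
opening: 0.0912
grip_force: 0.0
```

```bash
cat >> h.py <<'E'
from scipy.spatial.transform import Rotation as R
def wimg():
    s=read_state(); im=get_image("wrist")
    T=np.eye(4); T[:3,:3]=R.from_euler("xyz",s["orientation"]).as_matrix(); T[:3,3]=s["ee_pos"]
    im["M"]=T@np.array(im["mount"]); return s,im
def wz(im,uv,z):
    uv=np.atleast_2d(uv).astype(float); f=210/np.tan(np.radians(im["fovy"])/2)
    d=uv-[im["cx"],im["cy"]]; r=np.hypot(*d.T)+1e-9; th=r/f
    q=np.c_[d/r[:,None]*np.sin(th)[:,None],np.cos(th)]@im["M"][:3,:3].T
    o=im["M"][:3,3]; return (o+q*((z-o[2])/q[:,2])[:,None])
def wp(im,p):
    f=210/np.tan(np.radians(im["fovy"])/2)
    q=(np.atleast_2d(p)-im["M"][:3,3])@im["M"][:3,:3]; r=np.hypot(q[:,0],q[:,1]); th=np.arctan2(r,q[:,2])
    return np.array([im["cx"],im["cy"]])+q[:,:2]/(r[:,None]+1e-9)*(f*th)[:,None]
def rect(P):  # world xy points -> centre, size, long-axis angle deg
    (c,s,a)=cv2.minAreaRect((P[:,:2]*1000).astype(np.float32))
    return np.round(c,1),np.round(s,1),round(a,1)
E
python3 - <<'E'
from h import *
s,im=wimg(); print(s["time"],s["ee_pos"],s["orientation"],im["fovy"],im["cx"],im["cy"],np.round(im["M"],3).tolist())
cv2.imwrite("pics/w1.png",im["image"])
for n,z in(("thick_block",.045),("thin_block",.03),("push_stick",.03),("feed_box",.02)):
    for r in regions_of("wrist",n)[:2]:
        if r["conf"]<.2: continue
        print(n,round(r["conf"],2),np.round(r["xy"]),rect(wz(im,np.argwhere(r["mask"])[:,::-1],z)))
E
```

```text
2.65 [ 0.51846595 -0.32911176  0.27381512] [-3.14156359e+00  2.26330636e-04  3.18170462e-01] 65.70646984690485 282.4962042241994 216.71156385441284 [[0.313, -0.912, -0.267, 0.595], [-0.95, -0.3, -0.088, -0.306], [-0.0, 0.281, -0.96, 0.445], [0.0, 0.0, 0.0, 1.0]]
thick_block 0.76 [364. 175.] (array([ 571.3, -427.1]), array([79.1, 60.5]), 68.5)
thin_block 0.67 [319. 231.] (array([ 473.9, -394.9]), array([51.3, 88. ]), 22.6)
thin_block 0.31 [ 36. 152.] (array([455.1,  51.6]), array([83.2, 52.1]), 1.0)
push_stick 0.9 [220. 164.] (array([ 516.9, -246.2]), array([198.5,  50.1]), 21.6)
feed_box 0.73 [ 79. 163.] (array([450.6,   6.7]), array([143.8, 348.2]), 0.5)
```

View pics/w1.png

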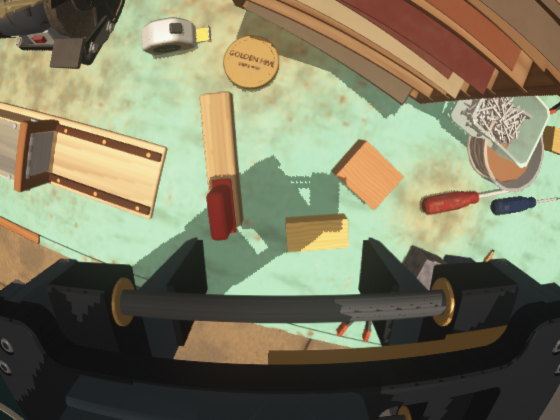

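The wrist view shows the block at (368,174), the stick at (218,165) with its red handle at (220,210), the thin block at (317,232), and the near channel end of the box at (110,165). Next I fit silhouettes of known size.

```bash
cat >> h.py <<'E'
from scipy.optimize import minimize
BOX=lambda x0,x1,y0,y1,z0,z1: np.array([[x,y,z] for x in(x0,x1) for y in(y0,y1) for z in(z0,z1)],float)
PARTS={"thick_block":[BOX(-30,30,-35,35,0,45)],"thin_block":[BOX(-21,21,-42.5,42.5,0,30)],
 "push_stick":[BOX(-30,150,-20,20,0,30),BOX(-30,30,-11,11,30,85)]}
def fit(pj,mask,name,x0):  # x,y mm, yaw deg, base z=0
    mk=cv2.GaussianBlur(cv2.resize(mask.astype(np.float32),None,fx=4,fy=4,interpolation=cv2.INTER_LINEAR),(0,0),3)
    def cost(v):
        c,s=np.cos(np.radians(v[2])),np.sin(np.radians(v[2])); A=np.zeros(mk.shape,np.float32)
        for P in PARTS[name]:
            W=np.c_[P[:,0]*c-P[:,1]*s+v[0],P[:,0]*s+P[:,1]*c+v[1],P[:,2]]/1000
            uv=(pj(W)+.5)*4-.5
            cv2.fillConvexPoly(A,cv2.convexHull(np.round(uv*16).astype(np.int32)),1,cv2.LINE_8,4)
        A=cv2.GaussianBlur(A,(0,0),3); return ((A-mk)**2).sum()/mk.sum()
    r=minimize(cost,x0,method="Nelder-Mead",options=dict(initial_simplex=np.array(x0)+np.array([[0,0,0],[8,0,0],[0,8,0],[0,0,6]]),xatol=.05,fatol=1e-5))
    return np.round(r.x,1),round(r.fun,3)
E
python3 - <<'E'
from h import *
s,im=wimg(); t=get_image("top")
G={"thick_block":[570,-430,-21.5],"push_stick":[480,-257,24]}
for n,g in G.items():
    for c,pj in(("wrist",lambda p:wp(im,p)),("top",lambda p:np.array([proj(t,q) for q in p]))):
        for r in regions_of(c,n)[:1]: print(n,c,round(r["conf"],2),*fit(pj,r["mask"],n,g))
E
```

```text
thick_block wrist 0.57 [ 570.3 -431.4  -21.9] 0.006
push_stick wrist 0.75 [ 469.9 -265.2   22.5] 0.029
push_stick top 0.63 [ 468.  -262.6   21.5] 0.013
```

```bash
python3 - <<'E'
from h import *
s,im=wimg(); print(s["joints"],s["time"])
print(np.round(wz(im,[[405,103],[350,80],[300,50],[440,97]],0.0),3))
E
```

```text
[-6.03301296e-01  1.79513700e-01  1.87471058e+00  2.27491405e-05
  1.08736401e+00  6.49842295e-01] 3.2
[[ 0.684 -0.458  0.   ]
 [ 0.684 -0.373  0.   ]
 [ 0.701 -0.296  0.   ]
 [ 0.715 -0.507 -0.   ]]
```

Call:
move_arm(increments=[[8.7,-17,-20,0,0,0.145],[8.7,-17,-20,0,0,0.145],[8.6,-17,-20,0,0,0.145],[8.6,-17,-20,0,0,0.145],[8.6,-17,-20,0,0,0.145],[8.6,-17.3,-20,0,0,0.146],[0,0,-28,0,0,0],[0,0,-28,0,0,0],[0,0,-28,0,0,0],[0,0,-28,0,0,0],[0,0,-20,0,0,0],[0,0,-8,0,0,0],[0,0,0,0,0,0]])

```text
time: 4.88
ee_pos: [0.5706, -0.4313, 0.0139]
orientation: [-3.141, -0.0, 1.189]
wrist_force: [0.3, -0.1, 0.6]
opening: 0.0911
grip_force: 0.0
```

Call:
move_arm(increments=[[0,0,0,0,0,0],[0,0,0,0,0,0],[0,0,0,0,0,0],[0,0,0,0,0,0],[0,0,0,0,0,0],[0,0,0,0,0,0]], hand=-1, grip_force=20)

```text
time: 5.62
ee_pos: [0.5705, -0.4313, 0.0143]
orientation: [-3.142, 0.0, 1.189]
wrist_force: [-2.2, 1.0, 5.6]
opening: 0.0597
grip_force: 20.0
```

Call:
move_arm(increments=[[0,0,20,0,0,0],[0,0,45,0,0,0],[0,0,45,0,0,0],[0,10,40,0,0,0],[-10,30,25,0,0,0.03],[-15,40,15,0,0,0.05],[-15,40,10,0,0,0.05],[-15,40,0,0,0,0.05],[-15,40,0,0,0,0.05],[-15,40,0,0,0,0.05],[-15,40,0,0,0,0.05],[-10,31,0,0,0,0.052],[0,0,0,0,0,0],[0,0,0,0,0,0]])

```text
time: 7.38
ee_pos: [0.461, -0.1206, 0.2147]
orientation: [3.14, 0.0, 1.571]
wrist_force: [0.4, -0.1, -1.6]
opening: 0.0599
grip_force: 20.0
```

```bash
python3 - <<'E'
from h import *
s,im=wimg(); print(s["time"],s["ee_pos"],s["orientation"],s["opening"])
cv2.imwrite("pics/w2.png",cv2.resize(im["image"],(800,600),interpolation=cv2.INTER_CUBIC))
E
```

```text
7.375 [ 0.46095038 -0.12057231  0.21472191] [3.14030877e+00 4.88774538e-04 1.57053143e+00] 0.059857832668860064
```

View pics/w2.png

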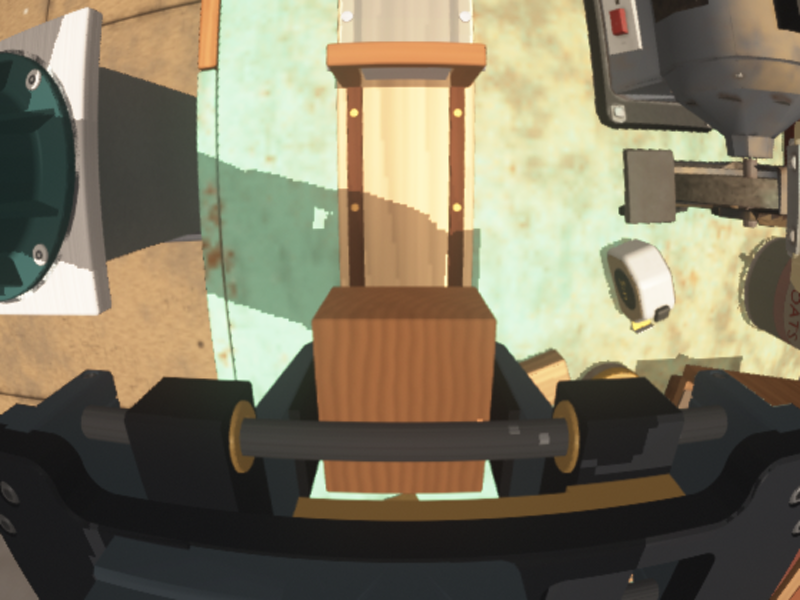

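The lintel is at rows 43–80, columns 328–487. The dark strips' inner edges are at about columns 362 and 449, and the block is held squarely.

```bash
python3 - <<'E'
from h import *
s,im=wimg()
k=560/800
f=lambda L,z: print(z,np.round(wz(im,(np.array(L)+.5)*k-.5,z)*1000,1)[:,:2].tolist())
f([[362,110],[363,275],[449,110],[448,275]],.020)   # inner strip edges
f([[347,110],[347,275],[465,110],[465,275]],.020)   # outer strip edges
f([[338,110],[476,110],[338,240],[473,240]],.012)   # board edges
f([[328,43],[487,43],[330,67],[484,67]],.090)
t=get_image("top"); cv2.imwrite("pics/t2.png",cv2.resize(t["image"][205:270,115:290],None,fx=4.5,fy=4.5,interpolation=cv2.INTER_CUBIC))
E
```

```text
0.02 [[429.6, 11.2], [428.9, -120.5], [496.8, 11.3], [497.4, -120.5]]
0.02 [[417.9, 11.6], [415.9, -120.4], [509.3, 11.7], [511.2, -120.5]]
0.012 [[409.7, 13.1], [519.2, 13.2], [408.3, -92.8], [518.2, -92.9]]
0.09 [[413.8, 46.9], [514.6, 47.2], [415.3, 30.3], [512.5, 30.5]]
```

View pics/t2.png

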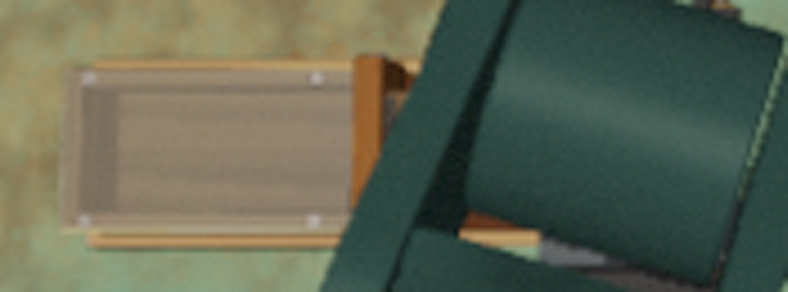

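Call:
move_arm(increments=[[1,23,-20,0,0,0],[0.5,23,-35,0,0,0],[0.5,23,-35,0,0,0],[0,0,-35,0,0,0],[0,0,-30,0,0,0],[0,0,-18,0,0,0],[0,0,-9,0,0,0],[0,0,-4,0,0,0],[0,0,-1.7,0,0,0],[0,0,0,0,0,0]])

```text
time: 8.78
ee_pos: [0.4629, -0.0513, 0.0267]
orientation: [3.141, 0.0, 1.571]
wrist_force: [0.6, -0.6, -2.0]
opening: 0.0597
grip_force: 20.0
```

Call:
move_arm(increments=[[0,0,-0.4,0,0,0],[0,0,0,0,0,0],[0,0,0,0,0,0],[0,0,0,0,0,0],[0,0,0,0,0,0],[0,0,30,0,0,0],[0,0,50,0,0,0],[0,-30,45,0,0,0],[0,-40,40,0,0,0],[0,-40,0,0,0,0],[0,0,0,0,0,0],[0,0,0,0,0,0]], hand=1)

```text
time: 10.28
ee_pos: [0.4621, -0.1609, 0.1904]
orientation: [-3.141, -0.0, 1.57]
wrist_force: [-0.7, -0.5, -0.7]
opening: 0.0911
grip_force: 0.0
```

```bash
python3 - <<'E'
from h import *
s,im=wimg(); print(s["time"],s["ee_pos"],s["orientation"])
cv2.imwrite("pics/w3.png",cv2.resize(im["image"],(800,600),interpolation=cv2.INTER_CUBIC))
for n,g,h in(("thick_block",[463,-51.5,0],12),("push_stick",[469,-264,22],0)):
    for r in regions_of("wrist",n)[:1]:
        print(n,round(r["conf"],2),*fit(lambda p:wp(im,p+[0,0,h/1000]),r["mask"],n,g))
E
```

```text
10.275 [ 0.46213863 -0.16085232  0.19044073] [-3.14083249e+00 -4.53394991e-04  1.57027042e+00]
thick_block 0.57 [ 4.635e+02 -5.230e+01 -1.000e-01] 0.003
push_stick 0.88 [ 468.9 -265.7   21.8] 0.559
```

View pics/w3.png

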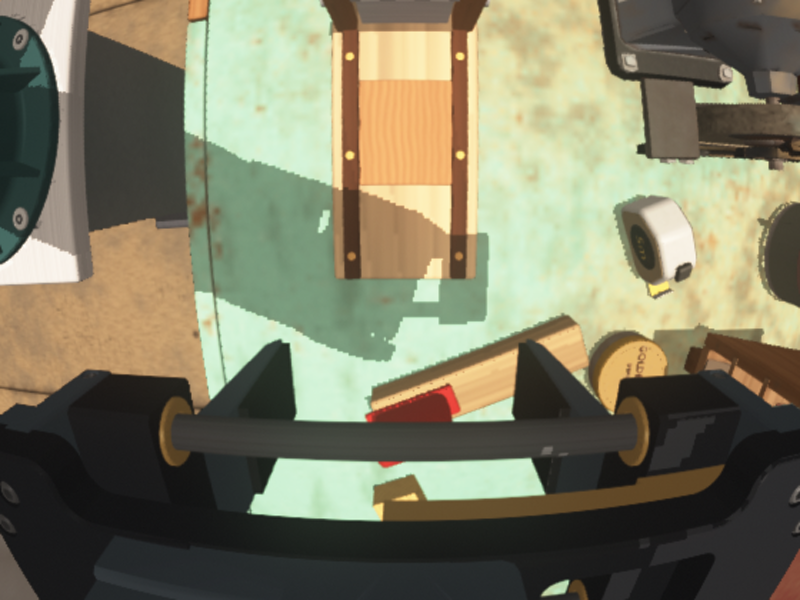

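The block sits squarely in the channel at (463.5, -52.3), about -91 mm in the box frame. Next is the stick.

Call:
move_arm(increments=[[1,-15,0,0,0,-0.169],[1,-15,0,0,0,-0.169],[1,-15,0,0,0,-0.169],[1,-15,0,0,0,-0.169],[1,-15,0,0,0,-0.17],[1,-14,-10,0,0,-0.17],[1,-14,-15,0,0,-0.17],[0,0,-35,0,0,0],[0,0,-35,0,0,0],[0,0,-30,0,0,0],[0,0,-16,0,0,0],[0,0,-6,0,0,0],[0,0,0,0,0,0]])

```text
time: 12.05
ee_pos: [0.4699, -0.2643, 0.0442]
orientation: [3.141, -0.0, 0.385]
wrist_force: [-0.3, 0.0, -0.1]
opening: 0.0908
grip_force: 0.0
```

Call:
move_arm(increments=[[0,0,0,0,0,0],[0,0,0,0,0,0],[0,0,0,0,0,0],[0,0,0,0,0,0],[0,0,0,0,0,0],[0,0,0,0,0,0],[0,0,0,0,0,0],[0,0,0,0,0,0]], hand=-1, grip_force=40)

```text
time: 13.05
ee_pos: [0.4694, -0.2642, 0.0437]
orientation: [-3.141, 0.0, 0.385]
wrist_force: [-0.8, -0.3, -1.6]
opening: 0.022
grip_force: 40.0
```

Call:
move_arm(increments=[[0,0,30,0,0,0],[0,0,45,0,0,0],[-1,0,25,0,0,0.169],[-1,0,0,0,0,0.169],[-1,0,0,0,0,0.169],[-1,0,0,0,0,0.169],[-1,0,0,0,0,0.17],[-1,0,0,0,0,0.17],[0,0,0,0,0,0.17],[0,0,0,0,0,0],[0,0,0,0,0,0]])

```text
time: 14.42
ee_pos: [0.4635, -0.2642, 0.1438]
orientation: [-3.141, -0.0, 1.567]
wrist_force: [-1.0, 0.4, -0.9]
opening: 0.022
grip_force: 40.0
```

```bash
python3 - <<'E'
from h import *
s,im=wimg(); p=s["ee_pos"]; print(s["time"],p,s["orientation"],s["opening"])
cv2.imwrite("pics/w4.png",cv2.resize(im["image"],(800,600),interpolation=cv2.INTER_CUBIC))
h=p[2]-.0437
for r in regions_of("wrist","push_stick")[:1]: print(r["conf"],fit(lambda q:wp(im,q+[0,0,h]),r["mask"],"push_stick",[p[0]*1e3,p[1]*1e3,90]))
E
```

```text
14.425 [ 0.46347735 -0.26420239  0.1437571 ] [-3.14145089e+00 -9.08439491e-05  1.56704876e+00] 0.02201248873414296
0.84 (array([ 463.8, -266.3,   89.6]), np.float64(0.136))
```

View pics/w4.png

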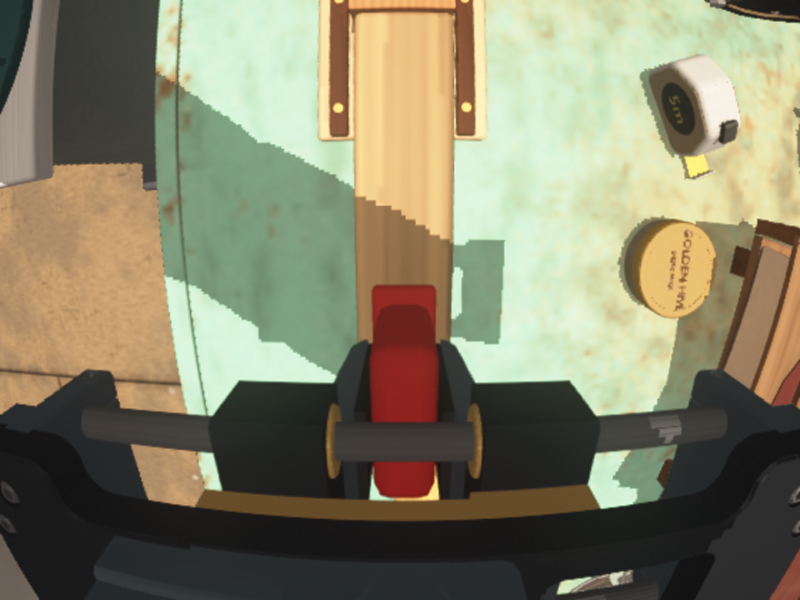

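The stick is aligned with the channel and its tip is over the channel behind the block. Now I lower it and push.

Call:
move_arm(increments=[[0,0,-25,0,0,0],[0,0,-30,0,0,0],[0,0,-20,0,0,0],[0,0,-8,0,0,0],[0,0,0,0,0,0],[0,10,0,0,0,0],[0,10,0,0,0,0],[0,10,0,0,0,0],[0,12,0,0,0,0],[0,12,0,0,0,0],[0,12,0,0,0,0],[0,12,0,0,0,0]])

```text
time: 16.02
ee_pos: [0.4636, -0.1855, 0.0609]
orientation: [3.141, 0.0, 1.571]
wrist_force: [-0.4, -3.4, 0.2]
opening: 0.0219
grip_force: 40.0
```

Call:
move_arm(increments=[[0,12,0,0,0,0],[0,12,0,0,0,0],[0,12,0,0,0,0],[0,12,0,0,0,0],[0,12,0,0,0,0],[0,12,0,0,0,0],[0,12,0,0,0,0],[0,12,0,0,0,0],[0,12,0,0,0,0],[0,12,0,0,0,0],[0,10,0,0,0,0],[0,10,0,0,0,0],[0,0,0,0,0,0],[0,0,0,0,0,0]])

```text
time: 17.77
ee_pos: [0.4633, -0.0462, 0.0607]
orientation: [-3.141, -0.0, 1.571]
wrist_force: [-0.2, 0.2, -2.9]
opening: 0.0216
grip_force: 40.0
```

```bash
python3 - <<'E'
from h import *
s=read_state(); print(s["time"],s["ee_pos"],s["wrist_force"],s["opening"])
s_,im=wimg(); a=im["image"]; b=get_image("scene")["image"][190:330,140:330]
cv2.imwrite("pics/w5.png",np.vstack([cv2.resize(a[:200],(784,280)),cv2.resize(b,(428,315)).__class__(np.pad(cv2.resize(b,(428,315)),((0,0),(0,356),(0,0)))) if 0 else np.pad(cv2.resize(b,(428,315)),((0,0),(0,356),(0,0)))]))
E
```

```text
17.775 [ 0.46334213 -0.0462111   0.06071046] [-0.18784174  0.17493614 -2.92277653] 0.021605225572177384
```

View pics/w5.png

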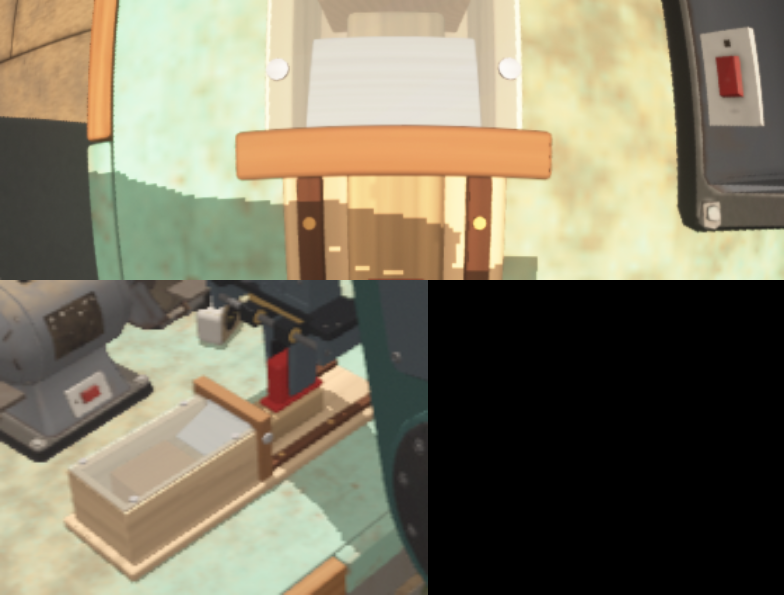

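The block is in the bay, with the flap riding on the stick. Now I withdraw.

Call:
move_arm(increments=[[0,-10,0,0,0,0],[0,-15,0,0,0,0],[0,-15,0,0,0,0],[0,-15,0,0,0,0],[0,-15,0,0,0,0],[0,-15,0,0,0,0],[0,-15,0,0,0,0],[0,-20,0,0,0,0],[0,-20,0,0,0,0],[0,-25,0,0,0,0],[0,-25,0,0,0,0],[0,-25,0,0,0,0],[0,0,30,0,0,0],[0,0,50,0,0,0],[0,0,0,0,0,0],[0,0,0,0,0,0]])

```text
time: 19.88
ee_pos: [0.4632, -0.2615, 0.1404]
orientation: [-3.141, -0.0, 1.571]
wrist_force: [-0.1, 0.3, -1.8]
opening: 0.0215
grip_force: 40.0
```

```bash
python3 - <<'E'
from h import *
s=read_state(); print(s["time"],s["ee_pos"],s["opening"])
t=get_image("top"); f=get_image("scene")
for c,pj in(("top",lambda p:np.array([proj(t,q+[0,0,.012]) for q in p])),("scene",lambda p:np.array([proj(f,q+[0,0,.012]) for q in p]))):
    for r in regions_of(c,"thick_block")[:1]: print(c,round(r["conf"],2),*fit(pj,r["mask"],"thick_block",[463,138,0]))
a=cv2.resize(t["image"][175:290,110:300],(760,460)); b=f["image"]
b=b[190:330,140:330]
cv2.imwrite("pics/t6.png",np.hstack([cv2.resize(a,(400,242)),cv2.resize(b,(328,242))]))
E
```

```text
19.875 [ 0.46317261 -0.26149273  0.14040914] 0.021462142250195264
scene 0.53 [436.6 183.9  -1.7] 0.751
```

View pics/t6.png

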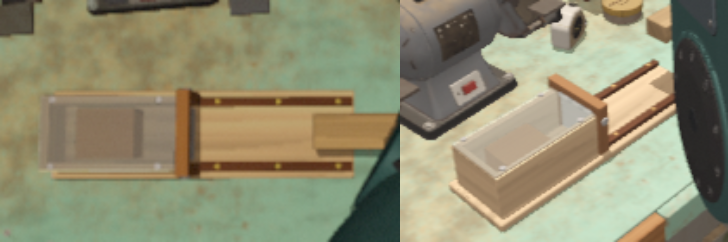

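The flap hangs shut and the block's tail is about 60 mm past the hinge. Now I place the stick on the bench on the +x side of the box.

Call:
move_arm(increments=[[10,10,10,0,0,0],[20,10,0,0,0,0],[25,15,0,0,0,0],[25,25,0,0,0,0],[22,25,0,0,0,0],[0,25,0,0,0,0],[0,26,-10,0,0,0],[0,0,-30,0,0,0],[0,0,-30,0,0,0],[0,0,-20,0,0,0],[0,0,-10,0,0,0],[0,0,-4,0,0,0],[0,0,-2,0,0,0],[0,0,0,0,0,0]])

```text
time: 21.82
ee_pos: [0.5659, -0.1254, 0.0454]
orientation: [3.141, 0.0, 1.571]
wrist_force: [-0.1, 0.1, -1.0]
opening: 0.0217
grip_force: 40.0
```

Call:
move_arm(increments=[[0,0,-1,0,0,0],[0,0,-0.5,0,0,0],[0,0,0,0,0,0],[0,0,0,0,0,0]])

```text
time: 22.32
ee_pos: [0.5657, -0.1253, 0.0437]
orientation: [3.141, 0.0, 1.571]
wrist_force: [-2.0, 0.3, 5.6]
opening: 0.0219
grip_force: 40.0
```

Call:
move_arm(increments=[[0,0,0,0,0,0],[0,0,0,0,0,0],[0,0,0,0,0,0],[0,0,0,0,0,0],[0,0,0,0,0,0],[0,0,25,0,0,0],[0,0,45,0,0,0],[0,0,50,0,0,0],[0,-50,50,0,0,0],[0,-50,0,0,0,0],[0,-50,0,0,0,0],[0,-50,0,0,0,0],[0,-50,0,0,0,0],[0,0,0,0,0,0],[0,0,0,0,0,0]], hand=1)

```text
time: 24.2
ee_pos: [0.5652, -0.369, 0.2072]
orientation: [-3.141, -0.001, 1.57]
wrist_force: [-0.6, 0.3, -0.8]
opening: 0.0913
grip_force: 0.0
```

```bash
python3 - <<'E'
from h import *
s=read_state(); print(s["time"],s["ee_pos"],s["opening"],s["wrist_force"])
t=get_image("top"); f=get_image("scene")
for r in regions_of("top","push_stick")[:1]: print(r["conf"],fit(lambda p:np.array([proj(t,q) for q in p]),r["mask"],"push_stick",[565,-126,90]))
a=t["image"][130:290,110:440]; b=f["image"][170:330,140:340]
cv2.imwrite("pics/t7.png",np.hstack([cv2.resize(a,(495,240)),cv2.resize(b,(300,240))]))
E
```

```text
24.2 [ 0.56524362 -0.36904777  0.20717668] 0.09134328845336405 [-0.6309807   0.31402725 -0.7957568 ]
0.91 (array([ 564. , -129.3,   89.9]), np.float64(0.022))
```

View pics/t7.png

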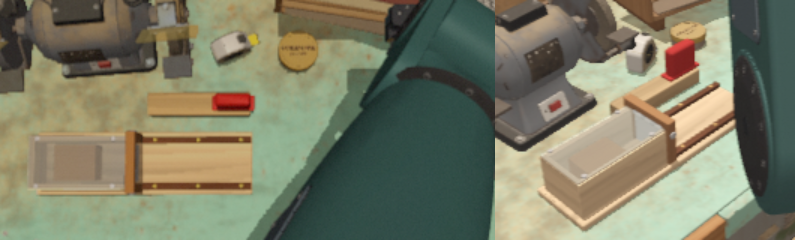

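The stick stands upright on its sole beside the box at (564, -129). The block is in the bay, the flap is shut, and the tape and tin have not moved. I'm handing in.

```bash
python3 -c "
from workcell import close_job; print(close_job())"
```

```text
the job is handed in; nothing more can be done
None
```

The job is handed in at about 24 s of the 69 s allowed: the last pictures show the block in the covered bay with the flap shut behind it and the push stick standing released on its sole on the bench beside the feed box; no verdict came back.

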